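# Rack the glaze test cups in their order

### The job

Move the four glazed test cups from the drying board into the carrying rack, one to a pocket, standing upright, keeping their order: the cup that stands nearest the robot on the board goes in the pocket next to the rack's red block, and the others follow in the same order as on the board, away from the red block. Never tip a cup over, set each down gently, and let go of them all.

Things in the scene. Friction and masses are not known exactly. Their poses are not given: they have to be found in the camera images.
- cup_yellow: loose yellow glazed ceramic test cup, upright, open at the top: straight round side of diameter 40 mm, 65 mm tall, about 110 g. Origin: centre of its underside; z up along its axis; its yaw means nothing. At the start it stands roughly centred (within 5 mm) on the yellow tile
- tile_yellow: fixed square yellow glaze swatch tile, 58 x 58 x 6 mm, on a plywood drying board (300 x 85 mm, 12 mm thick). The four tiles form one straight row along the board at 70 mm pitch, in shuffled order. It stays put, so it shows where its cup stood. Origin: centre of its underside, 12 mm above the table; x points along the row, away from the robot (within 0.25 rad of world x), z up
- cup_green: loose green glazed ceramic test cup, upright, open at the top: straight round side of diameter 40 mm, 65 mm tall, about 110 g. Origin: centre of its underside; z up along its axis; its yaw means nothing. At the start it stands roughly centred (within 5 mm) on the green tile
- tile_green: fixed square green glaze swatch tile, 58 x 58 x 6 mm, on a plywood drying board (300 x 85 mm, 12 mm thick). The four tiles form one straight row along the board at 70 mm pitch, in shuffled order. It stays put, so it shows where its cup stood. Origin: centre of its underside, 12 mm above the table; x points along the row, away from the robot (within 0.25 rad of world x), z up
- cup_blue: loose blue glazed ceramic test cup, upright, open at the top: straight round side of diameter 40 mm, 65 mm tall, about 110 g. Origin: centre of its underside; z up along its axis; its yaw means nothing. At the start it stands roughly centred (within 5 mm) on the blue tile
- tile_blue: fixed square blue glaze swatch tile, 58 x 58 x 6 mm, on a plywood drying board (300 x 85 mm, 12 mm thick). The four tiles form one straight row along the board at 70 mm pitch, in shuffled order. It stays put, so it shows where its cup stood. Origin: centre of its underside, 12 mm above the table; x points along the row, away from the robot (within 0.25 rad of world x), z up
- cup_white: loose white glazed ceramic test cup, upright, open at the top: straight round side of diameter 40 mm, 65 mm tall, about 110 g. Origin: centre of its underside; z up along its axis; its yaw means nothing. At the start it stands roughly centred (within 5 mm) on the white tile
- tile_white: fixed square white glaze swatch tile, 58 x 58 x 6 mm, on a plywood drying board (300 x 85 mm, 12 mm thick). The four tiles form one straight row along the board at 70 mm pitch, in shuffled order. It stays put, so it shows where its cup stood. Origin: centre of its underside, 12 mm above the table; x points along the row, away from the robot (within 0.25 rad of world x), z up
- rack: fixed wooden carrying rack, 288 x 78 mm, in which four square pockets lie in one row. Origin: centre of its underside, on the table; x along the row, pointing away from the robot (within 0.25 rad of world x), y across, z up. Pocket centres at x = -105, -35, 35, 105 mm, y = 0; each pocket is 62 x 62 mm inside, its floor 8 mm above the table, and all walls (8 mm thick) reach 18 mm above the table. It may stand to the left or the right of the drying board
- red_block: fixed red block, 30 (along the row) x 70 x 25 mm high, at one end of the rack, its centre 162 mm from the rack's centre along the row; it marks the end of the rack where the row starts and may be at either end. At the other end is a like block of bare wood. Origin: centre of its underside, on the table
Mind the look-alikes: they are no part of the job. Several things have the shape of the cup_blue; the one meant has the colours described above. Of the things shaped like the cup_green, the green one is meant.

How it is judged:
By the outcome, as a careful person would: the job done as asked, in the order asked, and still so for the second after the job is handed in, with the robot touching nothing.
It also fails if it takes over 96 s, if anything falls off the work surface, if the arm or the gripper's body presses on something with over 40 N, if the wrist force passes 120 N, or if a joint passes its speed limit or range.

### The arm

A 6-joint arm with a two-finger parallel gripper is mounted at the origin on the work surface. World frame = base frame: x ahead of the robot, y to its left, z up, the work surface at z = 0. Lengths are in m, angles in rad, forces in N, time in s.
With the tool pointing down it reaches from about 0.4 to 0.825 m from the base axis. Payload 7 kg.
Tool frame: the origin (TCP) lies at the centre of the arm's flange, where the gripper is bolted on; the fingertips stand 178 mm ahead of it and the grasp point (between the pads) lies ahead of it (tcp_to_grasp is the z of the grasp point in the tool frame, in m); z points along the fingers, x is the direction in which the jaws open and shut, and the axes are right-handed (so a half turn about z gives the same grasp; the last joint's range is limited). The gripper opens to 88 mm and grips with 3 to 60 N. Pads are 19 mm wide; open, the fingers measure 130 mm over their backs; the gripper's body (78 mm by 193 mm) begins 47 mm behind the grasp point.
Start: joints at [0.288, 0.359, 0.012, 0, -1.224, -0.288], TCP at [0.675, -0, 0.405] pointing down, gripper open.
Joint ranges: [-3.07, 3.07], [-1.43, 2.12], [-1.02, 1.25], [-3.03, 1.67], [-3.05, -0], [-3.03, 3.03]. Speed limits (rad/s): [2.39, 2.39, 3.01, 3.14, 3.14, 3.14].

### API

Orientations are given as [roll, pitch, yaw] about the fixed x, y, z axes, in that order (R = Rz(yaw) Ry(pitch) Rx(roll)).
In Python, from station import get_state, grab_frame, job_done, tcp_to_grasp gives the robot as it stands.
- The arm moves only by the tool drive_tool, never from a script. Its argument "moves" is a list of rows, each a list of 7 numbers: the shift along the tool's x, y, z in mm, then the turn, a rotation vector about the tool's x, y, z in degrees, then the closure, from -1 (fully open) to 1 (shut), so that 0 is half open. In form: [[dx, dy, dz, ax, ay, az, claw], ...]. A call has 1 to 12 rows; each row is the pose to reach, as a shift and turn from the pose commanded when the call began, along the tool's axes at that moment; what a row does not reach only later rows make up. A row lasts 1/8 s, in which the tool goes at most 62.5 mm and 10.7 degrees, less where a joint would pass 70% of its speed; a pose out of reach is approached as far as the arm can. A call with a gripper value outside its range is refused whole. The fingers move at their own pace and stop on an object; "grip_force" is the grip in N (left out, the last holds). Time passes only in rows, so rows that repeat a pose let the fingers close. It gives the time, the measured TCP pose, the force and the opening at its end, in the units of the state.
- get_state(): the state, without advancing time (a new reading comes with each control period).
- grab_frame(name): name is "scene" or "side" or "wrist"; returns a dict with "img" (400x640x3 uint8, red, green, blue), "range_z" (400x640 float32, m along the optical axis (not along the pixel's ray), 0 where there is no reading), "fovy" (degrees; the focal length in pixels is half the picture's height over the tangent of half this angle, whatever the lens; pixels are square), "cx", "cy" (the principal point, pixels), "rvec" (rotation vector, rad) and "tvec" (3), from world to camera coordinates, as OpenCV has them. Camera axes: x right, y down, z forward; pixel columns grow to the right and rows downward; lengths in m; the calibration is good to about 2 mm. The wrist camera is an equidistant fisheye: a pixel r from the principal point sees the ray r / f radians off the axis. A picture is of the moment at which its call begins.
- job_done(): hands the job in, once; it reports no verdict.
The state is a dict: "t": time; "q": joint angles; "qd": joint speeds; "joint_efforts": joint torques, N m; "eef_pos": TCP position; "ee_rot": TCP orientation; "force": force on the tool from outside, world axes, zero at the start; "moment": the same for the moment, N m; "width": finger opening in m.
Only numpy, scipy, OpenCV 4.12 (cv2) and the standard library are available. Lean on these libraries where they do the work, as an engineer would, in place of code of your own. Each camera call takes 0.05 s, during which the arm holds its last target. There are 200 camera calls.

## Working session

There is one attempt and no reset: what is moved stays moved. The work goes in short steps, Python scripts to look and compute and a tool call to move; the robot and the scene stay as the last step left them, time stands still between calls to the robot, and variables do not carry over. Pictures are saved under pics/ and viewed, about 12 in all and at most 16, crops included, and the job is handed in when it is done.

Besides the shell and the picture viewer there is one more tool, called after ">>>" by a JSON object that holds its "name" and its "arguments", one argument or row to a line. drive_tool: Moves the arm, as the interface text tells. Its arguments: {"type":"object","properties":{"moves":{"type":"array"},"grip_force":{"type":"number"}},"required":["moves"]}

```bash
mkdir -p pics; cat > h.py <<'E'
import numpy as np, cv2
from station import *
def grab(n,save=None):
    f=grab_frame(n); f['R']=cv2.Rodrigues(np.array(f['rvec'],float))[0]; f['t']=np.array(f['tvec'],float).ravel()
    f['f']=f['img'].shape[0]/2/np.tan(np.radians(f['fovy'])/2)
    if save: cv2.imwrite('pics/'+save,f['img'][:,:,::-1])
    return f
def cloud(f):
    z=f['range_z']; v,u=np.indices(z.shape)
    p=np.stack([(u-f['cx'])/f['f']*z,(v-f['cy'])/f['f']*z,z],-1)
    return (p-f['t'])@f['R']
E
python3 - <<'E'
from h import *
s=get_state();print(s,tcp_to_grasp)
for n in('scene','side'):
    f=grab(n,n+'0.png');print(n,f['f'],f['cx'],f['cy'],-f['R'].T@f['t'])
E
```

```text
{'t': 0.0, 'q': array([ 2.88147640e-01,  3.59377932e-01,  1.10713323e-02, -3.54228688e-04,
       -1.22407591e+00, -2.88105972e-01]), 'qd': array([-9.90654383e-05, -1.04193572e-04,  1.04153325e-03,  1.33731689e-03,
        1.33259248e-03,  1.95215967e-03]), 'joint_efforts': array([-8.00930356e-04, -5.82726967e+01,  2.93058443e+01,  6.99745238e+00,
        6.93249181e-03, -2.06530804e-04]), 'eef_pos': array([6.74810945e-01, 3.35695221e-05, 4.03732924e-01]), 'ee_rot': array([-3.14146119e+00, -1.61543449e-03,  3.14151358e+00]), 'force': array([ 0.15172613, -0.79142492, -0.32037688]), 'moment': array([-0.02979967, -0.01609717,  0.0238263 ]), 'width': 0.08784573036170759} 0.1593
scene 370.9195578678077 320.54155429212835 201.46611453937584 [ 0.95958223 -0.43193589  0.50598589]
side 415.45844408933687 324.2588880601278 199.53258105640697 [0.33505714 0.79305988 0.72363887]
```

View pics/scene0.png

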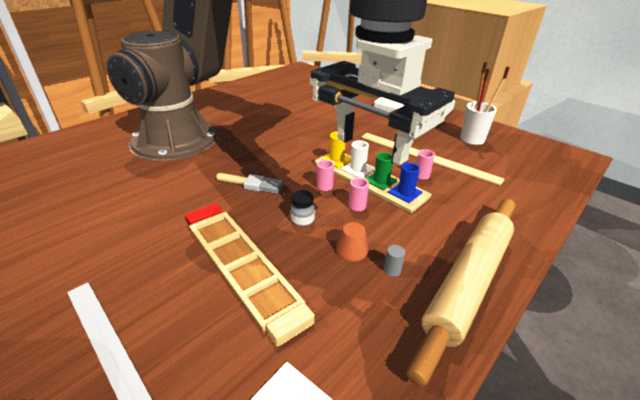

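View pics/side0.png

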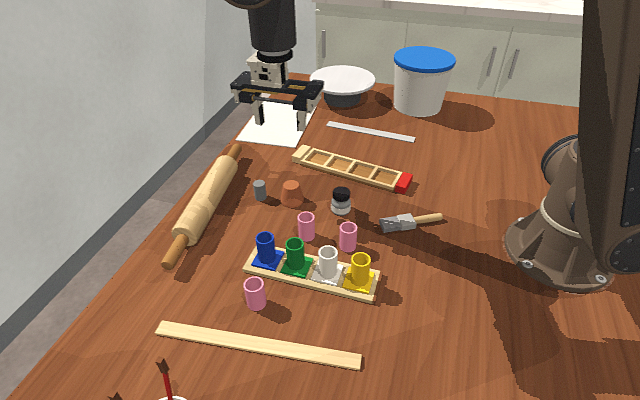

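The row from the robot outward is yellow, white, green, blue. In scene they sit at about (338,148), (360,155), (384,168) and (408,180). The rack's red block (205,213) is at the end nearer the robot, and pink look-alikes stand beside the board. Next I'll measure these positions.

```bash
cat >> h.py <<'E'
from scipy.optimize import least_squares
HUE={'yellow':(22,34),'green':(45,85),'blue':(105,128),'red':(174,5),'pink':(145,172)}
def mask(img,c):
    h=cv2.cvtColor(img,cv2.COLOR_RGB2HSV); H,S,V=[h[...,i].astype(int) for i in range(3)]
    if c=='white': return (S<50)&(V>110)
    a,b=HUE[c]; m=(H>=a)&(H<=b) if a<b else (H>=a)|(H<=b)
    return m&(S>(60 if c=='pink' else 170))&(V>40)
def circ(p):
    r=least_squares(lambda c:np.hypot(*(p-c).T)-.02,p.mean(0),loss='soft_l1',f_scale=.002)
    return r.x, np.median(abs(r.fun))
E
python3 - <<'E'
from h import *
for n in('scene','side'):
    f=grab(n); P=cloud(f)
    for c in('yellow','white','green','blue','red','pink'):
        m=mask(f['img'],c)&(f['range_z']>0)
        roi=(P[...,0]>.35)&(P[...,0]<.9)&(abs(P[...,1])<.4)&(P[...,2]<.1)&(P[...,2]>.01)
        k,L,st,_=cv2.connectedComponentsWithStats((m&roi).astype(np.uint8))
        for i in range(1,k):
            if st[i,4]<60: continue
            p=P[L==i]; w=p[(p[:,2]>.03)&(p[:,2]<.078)] if c not in('red','pink') else p[p[:,2]>.012]
            if len(w)<30: continue
            x,e=(circ(w[:,:2]) if c!='red' else ((w[:,:2].min(0)+w[:,:2].max(0))/2,0))
            print(n,c,st[i],'c',x.round(4),'err',round(e,4),'zmax',np.percentile(p[:,2],98).round(3))
    # rack walls: height 10..22mm, wooden
    H=(P[...,2]>.013)&(P[...,2]<.022)&(f['range_z']>0)&(P[...,0]>.35)&(P[...,0]<.9)&(abs(P[...,1])<.4)
    k,L,st,_=cv2.connectedComponentsWithStats(H.astype(np.uint8))
    for i in range(1,k):
        if st[i,4]>150: print(n,'wood',st[i],[np.round(v,3) for v in cv2.minAreaRect((P[L==i][:,:2]*1000).astype(np.float32))])
E
```

```text
scene yellow [330 132  15  36 327] c [0.4257 0.2241] err 0.001 zmax 0.081
scene white [342 141  31  37 626] c [0.4954 0.2238] err 0.001 zmax 0.082
scene white [291 206  24  17 300] c [ 0.5266 -0.0036] err 0.0011 zmax 0.042
scene white [387 245  18  28 333] c [0.7563 0.0199] err 0.0048 zmax 0.05
scene green [367 153  29  36 565] c [0.5704 0.2201] err 0.001 zmax 0.081
scene blue [389 163  33  39 686] c [0.6384 0.2207] err 0.001 zmax 0.082
scene red [185 203  38  22 387] c [ 0.3826 -0.1483] err 0 zmax 0.025
scene pink [416 150  18  27 278] c [0.618  0.3306] err 0.0011 zmax 0.064
scene pink [317 160  17  28 361] c [0.4763 0.1215] err 0.0012 zmax 0.064
scene pink [350 178  19  30 408] c [0.5799 0.1151] err 0.0011 zmax 0.064
scene wood [322 155  29  13 157] [array([428.777, 222.863]), array([59.695, 57.604]), np.float64(88.724)]
scene wood [342 164  32  14 200] [array([498.203, 220.554]), array([60.243, 59.116]), np.float64(88.619)]
scene wood [365 173  33  17 204] [array([568.436, 220.823]), array([60.633, 58.843]), np.float64(88.924)]
scene wood [244 176  39  14 332] [array([376.946,  16
[... 512 characters left out ...]
 0.0051 zmax 0.054
side white [331 199  20  15 128] c [0.5249 0.0016] err 0.0013 zmax 0.04
side white [311 245  32  41 844] c [0.4938 0.2261] err 0.0012 zmax 0.085
side green [281 237  32  41 534] c [0.5685 0.2224] err 0.0012 zmax 0.085
side blue [252 231  32  40 746] c [0.6369 0.2231] err 0.0013 zmax 0.085
side red [395 172  18  20 227] c [ 0.3817 -0.1435] err 0 zmax 0.029
side wood [292 148 118  44 910] [array([ 538.943, -173.088]), array([ 85.21, 353.9 ]), np.float64(80.552)]
side wood [379 213  30  18 319] [array([375.919,  21.844]), array([77.787, 44.363]), np.float64(31.307)]
side wood [ 243  245  140   57 2166] [array([530.324, 224.719]), array([ 86.038, 299.377]), np.float64(89.189)]
```

>>> {"name": "drive_tool", "arguments": {
  "moves": [
    [250,225,40,0,0,90,-1],
    [250,225,40,0,0,90,-1],
    [250,225,40,0,0,90,-1],
    [250,225,40,0,0,90,-1],
    [250,225,40,0,0,90,-1],
    [250,225,40,0,0,90,-1],
    [250,225,40,0,0,90,-1],
    [250,225,40,0,0,90,-1],
    [250,225,80,0,0,90,-1],
    [250,225,80,0,0,90,-1],
    [250,225,80,0,0,90,-1],
    [250,225,80,0,0,90,-1]
  ],
  "grip_force": 20
}}

```text
t: 1.7
eef_pos: [0.4254, 0.2253, 0.326]
ee_rot: [3.14, -0.001, 1.573]
force: [-0.6, 0.1, -0.3]
width: 0.0874
```

```bash
python3 - <<'E'
from h import *
print({k:np.round(v,4) for k,v in get_state().items()})
f=grab('wrist','w1.png'); print(f['f'],f['cx'],f['cy'],-f['R'].T@f['t'])
def proj(X):
    c=f['R']@np.array(X)+f['t']; th=np.arctan2(np.hypot(c[0],c[1]),c[2]); d=c[:2]/np.hypot(*c[:2])
    return (f['f']*th*d+[f['cx'],f['cy']]).round(0)
for n,X in dict(y=(.425,.225,.083),w=(.4946,.225,.083),g=(.5695,.2213,.083),b=(.6377,.222,.083)).items(): print(n,proj(X))
E
```

```text
{'t': np.float64(1.7), 'q': array([ 8.9700e-01,  1.0820e-01, -5.1630e-01,  4.0000e-04, -9.4440e-01,
       -2.4661e+00]), 'qd': array([ 0.0011, -0.0012, -0.0039, -0.004 ,  0.0053, -0.0116]), 'joint_efforts': array([ 1.61000e-02, -3.37146e+01,  2.50644e+01,  5.92350e+00,
       -9.94000e-02,  3.86000e-02]), 'eef_pos': array([0.4254, 0.2253, 0.326 ]), 'ee_rot': array([ 3.1401e+00, -1.3000e-03,  1.5728e+00]), 'force': array([-0.6138,  0.0597, -0.3346]), 'moment': array([-0.0295, -0.0856,  0.0029]), 'width': np.float64(0.0874)}
309.70691628693146 323.97153183998415 201.28328736665014 [0.35740644 0.22471574 0.30674411]
y [324. 214.]
w [324. 293.]
g [320. 358.]
b [321. 401.]
```

View wrist.

View pics/w1.png

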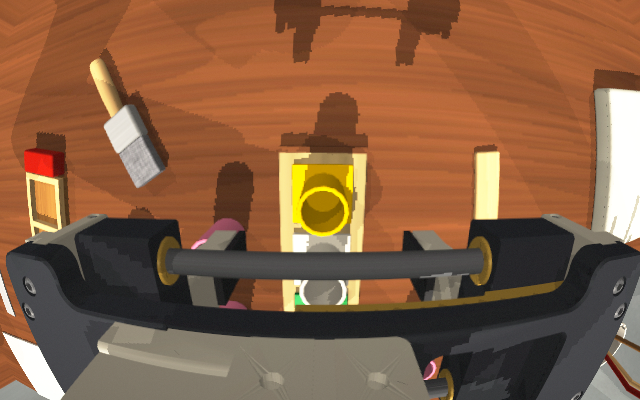

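Yellow's rim centre is at about (324,211) and white's at (325,291). Both match the projected estimates to within 3 px, so I'll grasp now.

>>> {"name": "drive_tool", "arguments": {
  "moves": [
    [0,0,40,0,0,0,-1],
    [0,0,80,0,0,0,-1],
    [0,0,102,0,0,0,-1],
    [0,0,102,0,0,0,-1],
    [0,0,102,0,0,0,-0.4],
    [0,0,102,0,0,0,0],
    [0,0,102,0,0,0,0.4],
    [0,0,102,0,0,0,0.4],
    [0,0,102,0,0,0,0.4],
    [0,0,102,0,0,0,0.4],
    [0,0,102,0,0,0,0.4],
    [0,0,102,0,0,0,0.4]
  ],
  "grip_force": 20
}}

```text
t: 3.25
eef_pos: [0.425, 0.225, 0.2227]
ee_rot: [3.142, -0.0, 1.571]
force: [-0.7, -1.1, 3.1]
width: 0.0394
```

>>> {"name": "drive_tool", "arguments": {
  "moves": [
    [0,0,-15,0,0,0,0.4],
    [0,0,-50,0,0,0,0.4],
    [0,0,-90,0,0,0,0.4],
    [-20,10,-110,0,0,0,0.4],
    [-60,25,-110,0,0,0,0.4],
    [-105,45,-110,0,0,0,0.4],
    [-150,60,-110,0,0,0,0.4],
    [-195,65,-110,0,0,0,0.4],
    [-240,60,-110,0,0,0,0.4],
    [-285,45,-110,0,0,0,0.4],
    [-330,25,-110,0,0,0,0.4],
    [-365,14,-110,0,0,0,0.4]
  ]
}}

```text
t: 4.75
eef_pos: [0.4376, -0.1415, 0.3323]
ee_rot: [-3.141, -0.0, 1.57]
force: [0.8, 0.4, -1.4]
width: 0.0396
```

>>> {"name": "drive_tool", "arguments": {
  "moves": [
    [-16,-2,0,0,0,0,0.4],
    [-16,-2,20,0,0,0,0.4],
    [-16,-2,45,0,0,0,0.4],
    [-16,-2,70,0,0,0,0.4],
    [-16,-2,85,0,0,0,0.4],
    [-16,-2,85,0,0,0,0.4]
  ]
}}

```text
t: 5.5
eef_pos: [0.4369, -0.1557, 0.2465]
ee_rot: [-3.139, 0.0, 1.571]
force: [0.3, -0.1, -2.1]
width: 0.0394
```

```bash
python3 - <<'E'
from h import *
print({k:np.round(v,4) for k,v in get_state().items() if k in('t','q','eef_pos','force','width')})
f=grab('scene');g=grab('side')
cv2.imwrite('pics/p1.png',np.hstack([cv2.resize(f['img'][130:330,140:340],(400,400)),cv2.resize(g['img'][80:280,240:440],(400,400))])[:,:,::-1])
E
```

```text
{'t': np.float64(5.5), 'q': array([ 8.3800e-02,  1.8650e-01, -6.4790e-01, -2.0000e-04, -7.3930e-01,
       -1.6542e+00]), 'eef_pos': array([ 0.4369, -0.1557,  0.2465]), 'force': array([ 0.3249, -0.1296, -2.0624]), 'width': np.float64(0.0394)}
```

View pics/p1.png

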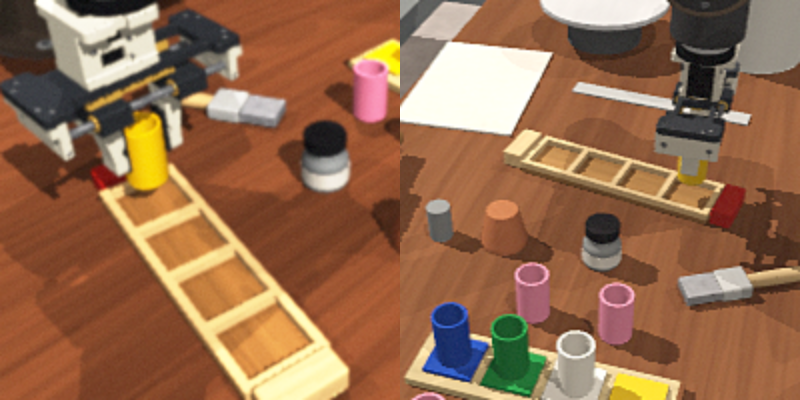

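The cup hangs over pocket 1 (left crop, about (148,175)) at about 43 mm, next to the red block. I'll lower it slowly.

>>> {"name": "drive_tool", "arguments": {
  "moves": [
    [0,0,10,0,0,0,0.4],
    [0,0,20,0,0,0,0.4],
    [0,0,27,0,0,0,0.4],
    [0,0,31,0,0,0,0.4],
    [0,0,33,0,0,0,0.4],
    [0,0,34,0,0,0,0.4],
    [0,0,34.5,0,0,0,0.4],
    [0,0,34.5,0,0,0,0.4],
    [0,0,34.5,0,0,0,0.4]
  ]
}}

```text
t: 6.72
eef_pos: [0.437, -0.156, 0.2133]
ee_rot: [3.141, -0.0, 1.571]
force: [-1.2, 0.1, -1.3]
width: 0.0395
```

>>> {"name": "drive_tool", "arguments": {
  "moves": [
    [0,0,0.5,0,0,0,0.4],
    [0,0,1,0,0,0,0.4],
    [0,0,1,0,0,0,0.4],
    [0,0,1,0,0,0,0.4]
  ]
}}

```text
t: 7.22
eef_pos: [0.4371, -0.156, 0.2127]
ee_rot: [3.141, 0.0, 1.571]
force: [-2.5, 1.6, 7.2]
width: 0.0396
```

>>> {"name": "drive_tool", "arguments": {
  "moves": [
    [0,0,0,0,0,0,0.05],
    [0,0,0,0,0,0,0],
    [0,0,0,0,0,0,-0.2],
    [0,0,0,0,0,0,-0.4],
    [0,0,0,0,0,0,-0.4],
    [0,0,-15,0,0,0,-0.4],
    [0,0,-45,0,0,0,-0.4],
    [0,0,-90,0,0,0,-0.4],
    [0,0,-120,0,0,0,-0.8],
    [30,15,-120,0,0,0,-1],
    [70,25,-120,0,0,0,-1],
    [120,35,-120,0,0,0,-1]
  ]
}}

```text
t: 8.72
eef_pos: [0.4721, -0.0352, 0.3323]
ee_rot: [3.141, -0.0, 1.569]
force: [0.8, -0.3, 0.0]
width: 0.0869
```

>>> {"name": "drive_tool", "arguments": {
  "moves": [
    [50,10,0,0,0,0,-1],
    [105,25,0,0,0,0,-1],
    [160,25,0,0,0,0,-1],
    [210,23,0,0,0,0,-1],
    [245,22.5,0,0,0,0,-1],
    [261,22.5,0,0,0,0,-1],
    [261,22.5,20,0,0,0,-1],
    [261,22.5,30,0,0,0,-1],
    [261,22.5,30,0,0,0,-1]
  ]
}}

```text
t: 9.85
eef_pos: [0.4943, 0.2243, 0.3015]
ee_rot: [-3.14, 0.001, 1.57]
force: [0.2, -0.6, 0.0]
width: 0.0878
```

```bash
cat >> h.py <<'E'
def look():
    for n in('scene','side'):
        f=grab(n,'last_%s.png'%n); P=cloud(f)
        roi=(P[...,0]>.35)&(P[...,0]<.9)&(abs(P[...,1])<.4)&(P[...,2]<.1)&(P[...,2]>.01)&(f['range_z']>0)
        roi&=~((abs(P[...,1])<.08))
        for c in('yellow','white','green','blue','pink'):
            k,L,st,_=cv2.connectedComponentsWithStats((mask(f['img'],c)&roi).astype(np.uint8))
            for i in range(1,k):
                p=P[L==i]; w=p[(p[:,2]>.03)&(p[:,2]<.072)]
                if len(w)<60: continue
                x,e=circ(w[:,:2]); print(n,c,len(w),x.round(4),'err',round(e,4),'zmax',np.percentile(p[:,2],98).round(3))
E
python3 -c "
from h import *
look()"
```

```text
scene yellow 517 [ 0.438  -0.1572] err 0.0014 zmax 0.072
scene white 248 [0.4953 0.224 ] err 0.0009 zmax 0.082
scene green 266 [0.5703 0.2203] err 0.001 zmax 0.082
scene blue 292 [0.6383 0.2209] err 0.0008 zmax 0.082
scene pink 188 [0.6177 0.33  ] err 0.0014 zmax 0.064
scene pink 258 [0.4764 0.1212] err 0.0014 zmax 0.064
scene pink 297 [0.58   0.1146] err 0.0015 zmax 0.064
side yellow 225 [ 0.4361 -0.1547] err 0.0013 zmax 0.074
side white 285 [0.4946 0.2259] err 0.0008 zmax 0.084
side green 140 [0.5691 0.2223] err 0.0011 zmax 0.085
side blue 286 [0.6367 0.2228] err 0.001 zmax 0.085
```

Yellow stands upright in pocket 1, with its top at about 73 mm. I'll grasp white next.

>>> {"name": "drive_tool", "arguments": {
  "moves": [
    [0,0,35,0,0,0,-1],
    [0,0,65,0,0,0,-1],
    [0,0,79.5,0,0,0,-1],
    [0,0,79.5,0,0,0,-1],
    [0,0,79.5,0,0,0,-0.4],
    [0,0,79.5,0,0,0,0],
    [0,0,79.5,0,0,0,0.4],
    [0,0,79.5,0,0,0,0.4],
    [0,0,79.5,0,0,0,0.4],
    [0,0,79.5,0,0,0,0.4],
    [0,0,79.5,0,0,0,0.4],
    [0,0,79.5,0,0,0,0.4]
  ]
}}

```text
t: 11.45
eef_pos: [0.4945, 0.225, 0.2227]
ee_rot: [3.142, -0.0, 1.571]
force: [-0.7, -0.1, 1.4]
width: 0.0391
```

>>> {"name": "drive_tool", "arguments": {
  "moves": [
    [0,0,-15,0,0,0,0.4],
    [0,0,-50,0,0,0,0.4],
    [0,0,-90,0,0,0,0.4],
    [-20,3,-110,0,0,0,0.4],
    [-60,5,-110,0,0,0,0.4],
    [-105,7,-110,0,0,0,0.4],
    [-150,9,-110,0,0,0,0.4],
    [-200,11,-110,0,0,0,0.4],
    [-250,11,-110,0,0,0,0.4],
    [-300,11,-110,0,0,0,0.4],
    [-345,11,-110,0,0,0,0.4],
    [-380,11,-110,0,0,0,0.4]
  ]
}}

```text
t: 12.95
eef_pos: [0.5051, -0.1568, 0.3336]
ee_rot: [3.141, 0.0, 1.57]
force: [0.5, -1.2, -0.6]
width: 0.0393
```

>>> {"name": "drive_tool", "arguments": {
  "moves": [
    [-12.5,0,0,0,0,0,0.4],
    [-12.5,0,20,0,0,0,0.4],
    [-12.5,0,50,0,0,0,0.4],
    [-12.5,0,80,0,0,0,0.4],
    [-12.5,0,100,0,0,0,0.4],
    [-12.5,0,110,0,0,0,0.4],
    [-12.5,0,115,0,0,0,0.4],
    [-12.5,0,118,0,0,0,0.4],
    [-12.5,0,119,0,0,0,0.4],
    [-12.5,0,119.5,0,0,0,0.4],
    [-12.5,0,120,0,0,0,0.4],
    [-12.5,0,120,0,0,0,0.4]
  ]
}}

```text
t: 14.45
eef_pos: [0.5055, -0.1676, 0.2128]
ee_rot: [3.141, 0.0, 1.571]
force: [0.7, -0.5, -0.8]
width: 0.0389
```

>>> {"name": "drive_tool", "arguments": {
  "moves": [
    [0,0,0.4,0,0,0,0.4],
    [0,0,0.7,0,0,0,0.4],
    [0,0,0.7,0,0,0,0.4]
  ]
}}

```text
t: 14.82
eef_pos: [0.5055, -0.1675, 0.2127]
ee_rot: [3.141, 0.0, 1.571]
force: [-1.6, 1.7, 6.8]
width: 0.0392
```

>>> {"name": "drive_tool", "arguments": {
  "moves": [
    [0,0,0,0,0,0,0.05],
    [0,0,0,0,0,0,0],
    [0,0,0,0,0,0,-0.2],
    [0,0,0,0,0,0,-0.4],
    [0,0,0,0,0,0,-0.4],
    [0,0,-15,0,0,0,-0.4],
    [0,0,-45,0,0,0,-0.4],
    [0,0,-90,0,0,0,-0.4],
    [0,0,-120,0,0,0,-0.8],
    [30,15,-120,0,0,0,-1],
    [70,25,-120,0,0,0,-1],
    [120,35,-120,0,0,0,-1]
  ]
}}

```text
t: 16.32
eef_pos: [0.5406, -0.0468, 0.3334]
ee_rot: [3.14, -0.0, 1.569]
force: [0.7, 0.6, -0.1]
width: 0.087
```

>>> {"name": "drive_tool", "arguments": {
  "moves": [
    [50,10,0,0,0,0,-1],
    [105,20,0,0,0,0,-1],
    [160,27,0,0,0,0,-1],
    [210,29,0,0,0,0,-1],
    [250,29,0,0,0,0,-1],
    [269,29,0,0,0,0,-1],
    [269,29,20,0,0,0,-1],
    [269,29,30,0,0,0,-1],
    [269,29,30,0,0,0,-1]
  ]
}}

```text
t: 17.45
eef_pos: [0.5693, 0.2207, 0.3016]
ee_rot: [-3.14, 0.001, 1.57]
force: [0.5, 0.5, 0.4]
width: 0.0877
```

```bash
python3 -c "
from h import *
look()"
```

```text
scene yellow 456 [ 0.4384 -0.157 ] err 0.0017 zmax 0.072
scene white 594 [ 0.507  -0.1686] err 0.0013 zmax 0.072
scene green 261 [0.5703 0.2202] err 0.0008 zmax 0.081
scene blue 293 [0.6383 0.2211] err 0.0008 zmax 0.082
scene pink 207 [0.6184 0.3304] err 0.0016 zmax 0.064
scene pink 267 [0.4764 0.1211] err 0.0016 zmax 0.064
scene pink 292 [0.5804 0.1151] err 0.0015 zmax 0.064
side yellow 220 [ 0.4357 -0.1548] err 0.0015 zmax 0.075
side white 90 [ 0.5054 -0.167 ] err 0.0009 zmax 0.057
side green 146 [0.5691 0.2221] err 0.0009 zmax 0.084
side blue 286 [0.6369 0.223 ] err 0.0011 zmax 0.085
```

Two cups are placed correctly. Green is next: the commanded height is 0.3023, so I'll go down 79.5.

>>> {"name": "drive_tool", "arguments": {
  "moves": [
    [0,0,35,0,0,0,-1],
    [0,0,65,0,0,0,-1],
    [0,0,79.3,0,0,0,-1],
    [0,0,79.3,0,0,0,-1],
    [0,0,79.3,0,0,0,-0.4],
    [0,0,79.3,0,0,0,0],
    [0,0,79.3,0,0,0,0.4],
    [0,0,79.3,0,0,0,0.4],
    [0,0,79.3,0,0,0,0.4],
    [0,0,79.3,0,0,0,0.4],
    [0,0,79.3,0,0,0,0.4],
    [0,0,79.3,0,0,0,0.4]
  ]
}}

```text
t: 19.05
eef_pos: [0.5695, 0.2215, 0.2227]
ee_rot: [3.142, 0.0, 1.571]
force: [-1.2, 0.1, 1.7]
width: 0.0402
```

>>> {"name": "drive_tool", "arguments": {
  "moves": [
    [0,0,-15,0,0,0,0.4],
    [0,0,-50,0,0,0,0.4],
    [0,0,-90,0,0,0,0.4],
    [-20,1,-110,0,0,0,0.4],
    [-60,2,-110,0,0,0,0.4],
    [-105,3,-110,0,0,0,0.4],
    [-150,4,-110,0,0,0,0.4],
    [-200,5,-110,0,0,0,0.4],
    [-250,5,-110,0,0,0,0.4],
    [-300,5,-110,0,0,0,0.4],
    [-350,5,-110,0,0,0,0.4],
    [-388,5,-110,0,0,0,0.4]
  ]
}}

```text
t: 20.55
eef_pos: [0.5741, -0.1685, 0.3336]
ee_rot: [3.141, 0.0, 1.57]
force: [-0.2, 0.7, -0.3]
width: 0.0398
```

>>> {"name": "drive_tool", "arguments": {
  "moves": [
    [-13,0,0,0,0,0,0.4],
    [-13,0,20,0,0,0,0.4],
    [-13,0,50,0,0,0,0.4],
    [-13,0,80,0,0,0,0.4],
    [-13,0,100,0,0,0,0.4],
    [-13,0,110,0,0,0,0.4],
    [-13,0,115,0,0,0,0.4],
    [-13,0,118,0,0,0,0.4],
    [-13,0,119,0,0,0,0.4],
    [-13,0,119.5,0,0,0,0.4],
    [-13,0,120,0,0,0,0.4],
    [-13,0,120,0,0,0,0.4]
  ]
}}

```text
t: 22.05
eef_pos: [0.5745, -0.1796, 0.2128]
ee_rot: [3.141, 0.0, 1.571]
force: [-0.3, -0.3, -1.5]
width: 0.0396
```

>>> {"name": "drive_tool", "arguments": {
  "moves": [
    [0,0,0.4,0,0,0,0.4],
    [0,0,0.7,0,0,0,0.4],
    [0,0,0.7,0,0,0,0.4]
  ]
}}

```text
t: 22.42
eef_pos: [0.5745, -0.1795, 0.2127]
ee_rot: [3.141, 0.0, 1.571]
force: [-1.8, -0.2, 6.3]
width: 0.0398
```

>>> {"name": "drive_tool", "arguments": {
  "moves": [
    [0,0,0,0,0,0,0.05],
    [0,0,0,0,0,0,0],
    [0,0,0,0,0,0,-0.2],
    [0,0,0,0,0,0,-0.4],
    [0,0,0,0,0,0,-0.4],
    [0,0,-15,0,0,0,-0.4],
    [0,0,-45,0,0,0,-0.4],
    [0,0,-90,0,0,0,-0.4],
    [0,0,-120,0,0,0,-0.8],
    [30,15,-120,0,0,0,-1],
    [70,25,-120,0,0,0,-1],
    [120,35,-120,0,0,0,-1]
  ]
}}

```text
t: 23.92
eef_pos: [0.6096, -0.0589, 0.3334]
ee_rot: [3.14, -0.0, 1.57]
force: [-0.2, 1.1, -0.2]
width: 0.0872
```

>>> {"name": "drive_tool", "arguments": {
  "moves": [
    [50,10,0,0,0,0,-1],
    [105,20,0,0,0,0,-1],
    [160,26,0,0,0,0,-1],
    [215,28,0,0,0,0,-1],
    [260,28,0,0,0,0,-1],
    [281.5,28,0,0,0,0,-1],
    [281.5,28,20,0,0,0,-1],
    [281.5,28,30,0,0,0,-1],
    [281.5,28,30,0,0,0,-1]
  ]
}}

```text
t: 25.05
eef_pos: [0.6374, 0.2212, 0.3015]
ee_rot: [-3.14, 0.001, 1.57]
force: [0.2, -0.8, 0.6]
width: 0.0877
```

```bash
python3 -c "
from h import *
look()"
```

```text
scene yellow 454 [ 0.4383 -0.157 ] err 0.0016 zmax 0.072
scene white 578 [ 0.5071 -0.1685] err 0.0014 zmax 0.072
scene green 628 [ 0.5761 -0.1807] err 0.0016 zmax 0.072
scene blue 292 [0.6383 0.2208] err 0.0009 zmax 0.082
scene pink 209 [0.6185 0.3307] err 0.0014 zmax 0.065
scene pink 255 [0.4761 0.1206] err 0.0016 zmax 0.064
scene pink 292 [0.5801 0.1146] err 0.0016 zmax 0.064
side yellow 226 [ 0.4358 -0.1548] err 0.0014 zmax 0.075
side white 218 [ 0.505  -0.1661] err 0.0014 zmax 0.075
side green 122 [ 0.5741 -0.178 ] err 0.0015 zmax 0.074
side blue 280 [0.6368 0.2229] err 0.0011 zmax 0.085
```

>>> {"name": "drive_tool", "arguments": {
  "moves": [
    [0,0,35,0,0,0,-1],
    [0,0,65,0,0,0,-1],
    [0,0,79.3,0,0,0,-1],
    [0,0,79.3,0,0,0,-1],
    [0,0,79.3,0,0,0,-0.4],
    [0,0,79.3,0,0,0,0],
    [0,0,79.3,0,0,0,0.4],
    [0,0,79.3,0,0,0,0.4],
    [0,0,79.3,0,0,0,0.4],
    [0,0,79.3,0,0,0,0.4],
    [0,0,79.3,0,0,0,0.4],
    [0,0,79.3,0,0,0,0.4]
  ]
}}

```text
t: 26.65
eef_pos: [0.6375, 0.222, 0.2227]
ee_rot: [3.142, -0.0, 1.571]
force: [-0.2, -0.7, 1.1]
width: 0.0394
```

>>> {"name": "drive_tool", "arguments": {
  "moves": [
    [0,0,-15,0,0,0,0.4],
    [0,0,-50,0,0,0,0.4],
    [0,0,-90,0,0,0,0.4],
    [-20,1,-110,0,0,0,0.4],
    [-65,2,-110,0,0,0,0.4],
    [-110,3,-110,0,0,0,0.4],
    [-160,4,-110,0,0,0,0.4],
    [-210,5,-110,0,0,0,0.4],
    [-260,6,-110,0,0,0,0.4],
    [-310,6,-110,0,0,0,0.4],
    [-360,6,-110,0,0,0,0.4],
    [-400,6,-110,0,0,0,0.4]
  ]
}}

```text
t: 28.15
eef_pos: [0.6425, -0.1807, 0.3328]
ee_rot: [-3.141, -0.0, 1.57]
force: [1.1, 0.2, -0.3]
width: 0.0393
```

>>> {"name": "drive_tool", "arguments": {
  "moves": [
    [-13,0,0,0,0,0,0.4],
    [-13,0,20,0,0,0,0.4],
    [-13,0,50,0,0,0,0.4],
    [-13,0,80,0,0,0,0.4],
    [-13,0,100,0,0,0,0.4],
    [-13,0,110,0,0,0,0.4],
    [-13,0,115,0,0,0,0.4],
    [-13,0,118,0,0,0,0.4],
    [-13,0,119,0,0,0,0.4],
    [-13,0,119.5,0,0,0,0.4],
    [-13,0,120,0,0,0,0.4],
    [-13,0,120,0,0,0,0.4]
  ]
}}

```text
t: 29.65
eef_pos: [0.6435, -0.191, 0.2128]
ee_rot: [3.141, 0.0, 1.571]
force: [0.1, 0.1, -1.3]
width: 0.0394
```

>>> {"name": "drive_tool", "arguments": {
  "moves": [
    [0,0,0.4,0,0,0,0.4],
    [0,0,0.7,0,0,0,0.4],
    [0,0,0.7,0,0,0,0.4]
  ]
}}

```text
t: 30.02
eef_pos: [0.6435, -0.1911, 0.2127]
ee_rot: [3.141, 0.0, 1.571]
force: [-2.1, 1.2, 4.9]
width: 0.0395
```

>>> {"name": "drive_tool", "arguments": {
  "moves": [
    [0,0,0,0,0,0,0.05],
    [0,0,0,0,0,0,0],
    [0,0,0,0,0,0,-0.2],
    [0,0,0,0,0,0,-0.4],
    [0,0,0,0,0,0,-0.4],
    [0,0,-15,0,0,0,-0.4],
    [0,0,-45,0,0,0,-0.4],
    [0,0,-90,0,0,0,-0.4],
    [0,0,-120,0,0,0,-0.8],
    [30,0,-140,0,0,0,-1],
    [70,0,-150,0,0,0,-1],
    [120,0,-150,0,0,0,-1]
  ]
}}

```text
t: 31.52
eef_pos: [0.6435, -0.0705, 0.3646]
ee_rot: [3.138, -0.0, 1.57]
force: [-0.3, 0.3, 0.1]
width: 0.087
```

>>> {"name": "drive_tool", "arguments": {
  "moves": [
    [50,0,0,0,0,0,-1],
    [80,0,0,0,0,0,-1],
    [80,0,0,0,0,0,-1],
    [80,0,0,0,0,0,-1]
  ]
}}

```text
t: 32.02
eef_pos: [0.6434, 0.0088, 0.3628]
ee_rot: [3.141, -0.0, 1.571]
force: [-0.7, -0.4, 0.1]
width: 0.0874
```

```bash
python3 -c "
from h import *
look()
a,b=[cv2.imread('pics/last_%s.png'%n) for n in('scene','side')]
cv2.imwrite('pics/end.png',np.hstack([cv2.resize(a[130:370,150:390],(400,400)),cv2.resize(b[80:320,220:460],(400,400))]))"
```

```text
scene yellow 451 [ 0.4382 -0.157 ] err 0.0016 zmax 0.073
scene white 567 [ 0.5072 -0.1684] err 0.0014 zmax 0.073
scene green 614 [ 0.5762 -0.1808] err 0.0016 zmax 0.073
scene blue 731 [ 0.6453 -0.1924] err 0.0017 zmax 0.073
scene pink 207 [0.6178 0.3299] err 0.0017 zmax 0.064
scene pink 113 [0.4773 0.1223] err 0.0016 zmax 0.063
scene pink 293 [0.5798 0.1144] err 0.0017 zmax 0.065
side yellow 211 [ 0.4361 -0.1548] err 0.0014 zmax 0.075
side white 218 [ 0.5049 -0.1661] err 0.0014 zmax 0.075
side green 144 [ 0.5737 -0.1781] err 0.0016 zmax 0.075
side blue 186 [ 0.643  -0.1899] err 0.0018 zmax 0.075
```

View pics/end.png

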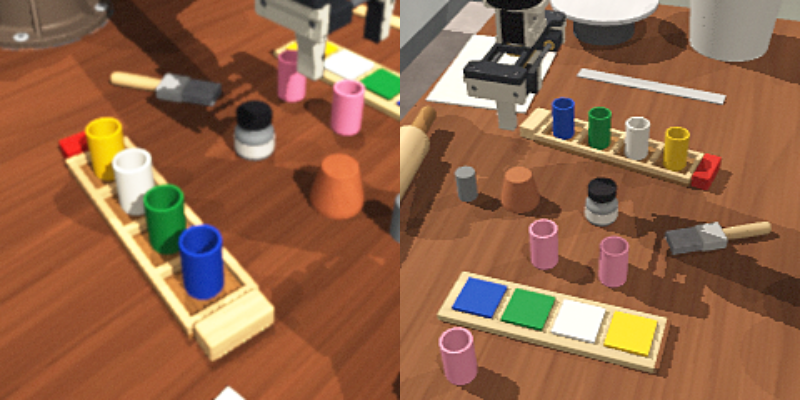

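Starting from the red block, yellow, white, green and blue stand upright, one to a pocket. In the left crop they are at (105,150), (133,180), (165,218) and (202,262). The gripper is clear of everything.

```bash
python3 -c "
from station import *
print(job_done())"
```

```text
the job is handed in; nothing more can be done
None
```

I moved all four cups into the rack and handed the job in at about 32 s of the 96 s allowed. From the red block outward they stand yellow, white, green, blue, in the same order as on the board.

- **Last checks:** both cameras show every cup upright, with its top at 73–75 mm, and within about 2 mm of its pocket centre. The gripper was open and well clear, and the pink look-alikes had not moved.
- **Forces:** the readings at the end of each set-down were 5–7 N.
- **Disagreement:** the two cameras differ by 2–3 mm on cup positions. That is about what the calibration allows and far inside the 11 mm of pocket clearance. No check failed.

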